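# Isolate the tilt table and hold its edge up on the lever jack

### The arm

A 6-joint arm with a two-finger parallel gripper is mounted at the origin on the work surface; the furniture and walls round the work are solid. World frame = base frame: x ahead of the robot, y to its left, z up, the work surface at z = 0. Lengths are in mm, angles in degrees, forces in N, time in s.
With the tool pointing down it reaches from about 300 to 850 mm from the base axis. Payload 4.2 kg.
Tool frame: the origin (TCP) lies on the centre line of the jaws, within the pads' length; the fingertips stand 14 mm ahead of it and the grasp point (between the pads) lies 5 mm behind it (env.finger_overhang is the z of the fingertips in the tool frame, in mm); z points along the fingers, y is the line along which they close (so a half turn about z gives the same grasp; the last joint's range is limited). The gripper opens to 91 mm and grips with 3 to 60 N. Pads are 32 mm wide; open, the fingers measure 118 mm over their backs; the gripper's body (76 mm by 178 mm) begins 60 mm behind the grasp point.
Start: joints at [-73.74, 18.312, 89.639, -0, 72.044, -1.146], TCP at [172.013, -548.683, 227.976] pointing down, gripper open.
Joint ranges: [-177.97, 177.97], [-48.28, 115.42], [12.27, 149.76], [-77.06, 257.06], [2.81, 150.46], [-146.56, 146.56]. Speed limits (degrees/s): [147.25, 147.25, 180, 180, 180, 180].

### API

Orientations are given as [roll, pitch, yaw] about the fixed x, y, z axes, in that order (R = Rz(yaw) Ry(pitch) Rx(roll)).
In Python, from workcell import sensors, viewer, env gives the robot as it stands. The module is installed in compiled form; this text tells all that it offers.
- The arm moves only by the tool step_arm, never from a script. Its argument "plan" is one flat list of numbers, 6 for each row, row after row: the shift along the tool's x, y, z in cm, then the turn, a rotation vector about the tool's x, y, z in rad. In form: [x, y, z, wx, wy, wz, x, y, z, wx, wy, wz, ...]. A call has 1 to 5 rows; each row shifts and turns the commanded pose from where the row before left it, along the tool's axes as they then stand; what a row does not reach is not made up. A row lasts 1/12 s, in which the tool goes at most 41.7 mm and 7.16 degrees, less where a joint would pass 70% of its speed; a pose out of reach is approached as far as the arm can. A call is refused whole if a number of a shift passes 4.17 or a number of a turn 0.125, either way. A call with a gripper value outside its range is refused whole. "hand" is the finger opening in cm, from 0 to 9.12, set as the call begins (left out, the last holds). The fingers move at their own pace and stop on an object; "newtons" is the grip in N (left out, the last holds). Time passes only in rows, so rows that do not move let the fingers close. It gives the time, the measured TCP pose, the force, the opening and the grip force at its end, in the units of the state.
- sensors.state(): the state, without advancing time (a new reading comes with each control period).
- viewer.grab_frame(name): name is "scene" or "top"; returns a dict with "img" (420x560x3 uint8, red, green, blue), "fx", "fy", "cx", "cy" (pixels), "position" and "attitude" of the camera in the world. Camera axes: x right, y down, z forward; pixel columns grow to the right and rows downward; lengths in mm; the calibration is good to about 2 mm. A picture is of the moment at which its call begins. There is no depth.
- env.job_done(): hands the job in; it is judged then, once.
Trained networks look in a picture, given as the dict that the camera call returned (one of the last four; its "shot" number tells which), for a name from the list of things; names that differ only in an ending like _2 or _b are one class to them, and where a whole thing is asked for, a point or a joint stands for the part that bears it (a point fixed in the world has none). Each returns a list of dicts, best first, with "score" (0 to 1); they miss things now and then, are a little off and sometimes report something else, mostly with a low value. They report only what shows in the picture. A call takes as long as a camera call.
- viewer.boxes_of(name, picture): "location" ([column, row] in pixels, amid what is visible of it).
- viewer.pinpoint(name, picture): "location" ([column, row] in pixels: a listed point, or the origin of a listed thing).
The state is a dict: "time_s": time; "qpos": joint angles; "qvel": joint speeds; "effort": joint torques, N m; "ee_pos": TCP position; "ee_rot": TCP orientation; "force": force on the tool from outside, world axes, zero at the start; "torque": the same for the moment, N m; "gripper_width": finger opening in mm; "gripper_force": force on a finger pad.
Only numpy, scipy, OpenCV 4.12 (cv2) and the standard library are available. Lean on these libraries where they do the work, as an engineer would, in place of code of your own. Each camera call takes 0.05 s, during which the arm holds its last target. There are 200 camera calls.

### The job

First turn the red handle of the tilting table's isolator box, on the right, a quarter turn anticlockwise, from on to off, so that it clicks into its detent. Then stand the red lever jack flat on the bench in front of the table, facing straight in under the plate, with its saddle centred below the round yellow lift pad. Finally push the jack's pump handle all the way down with the fingers, so that the saddle raises the plate, and finish while still holding the handle fully down; do not lift the plate before the isolator is off, and leave the oil bottle and the blue parts tray alone.

Things in the scene. Friction and masses are not known exactly. Their poses are not given: they have to be found in the camera images.
- tilt_rig: tilting table, fixed. Two low dark rails (270 x 22 x 12 mm, centres 216 mm apart), open between at the front; hinged grey plate 262 x 206 x 10 mm (underside 58 mm up, resting on 2 front posts) carrying an aluminium fixture with pins to 255 mm high. Origin: on the bench, centre of the stand. -x: the open front and the plate's free edge (135 mm from the origin); +x: rear, hinge
- tilt_plate (a joint): hinge of the plate, 122 mm behind the stand's origin: 0 rests on the posts, grows as the front edge rises; limit 0.25 rad. Raised by the full stroke of the jack it reads about 0.075
- lift_pad: yellow round pad, 50 mm diameter, 8 mm thick, under the front edge of the plate in the middle; a yellow mark on the plate's top and front edge shows where. Carries about 17 N at rest on a jack (give or take a fifth)
- lift_point (a point): centre of the pad's flat underside, 50 mm above the bench while the plate rests, 24 mm inward of the plate's front edge
- isolator: grey fixed box 100 x 100 x 50 mm with a yellow top and a black round dial plate (62 mm up), green mark on its +x side (on), white mark on its +y side (off); stands at the right of the bench. Origin: centre of its underside
- isolator_handle (a joint): red bar handle on the isolator's top, turning about the vertical: 0 = on (bar and its white pointer along the box's +x), 1.57 = off (pointer along the box's +y), growing anticlockwise from above. Springs to the nearer of the two detents when let go; needs up to 0.15 N m at first, less towards the middle
- isolator_grip (a point): point on the handle's axis 84 mm above the bench, to grip at: the bar is 62 mm long, 15 mm thick, from 70 to 96 mm above the bench; the point's x axis runs along the bar to its pointer
- jack: loose red lever jack, 0.82 kg. Origin: underside of the base, below its red block. Base 8 mm thick, from 135 mm behind (-x, 56 mm wide) to 104 mm ahead (+x, 80 mm wide). Block 50 mm along x, 44 mm wide along y, from 8 to 88 mm up (steel cap to 92): grip it across y to carry. A steel toe with the saddle reaches forward to 101 mm; the pump handle rises backward. x forward, z up
- saddle_cap: yellow slightly domed saddle, 28 mm diameter, on the jack's toe, 85 mm ahead of the jack's origin
- saddle_top (a point): top centre of the saddle, 32.5 mm above the base's underside with the handle up, 68.5 mm with it fully down
- pump (a joint): pump handle of the jack, pivoting 42 mm behind the jack's origin, 60 mm up, about the jack's y. 0 = up (0.70 rad above level; a light spring and the load return it there), 0.70 = fully down, level, at its stop. The saddle rises 51 mm per rad, meets the pad at about 0.34; then the grip takes 10 to 16 N. It does not lock: let go and it comes up again
- pump_grip: black rubber cross bar with yellow rings at the end of the pump handle, 20 mm diameter, 66 mm long along the jack's y. Origin: its middle, 100 mm from the pivot; 124 mm above the bench with the handle up, 60 mm when down
- oil_bottle: loose white bottle with red tip, 41 mm diameter, 120 mm tall, a bystander. Origin: centre of its underside
- parts_tray: loose blue tray of small parts, 75 x 118 x 30 mm, a bystander. Origin: centre of its underside

How it is judged:
By the outcome, as a careful person would: the job done as asked, in the order asked, and still so for the second after the job is handed in, while the arm keeps its last pose, push and grip.
It also fails if it takes over 72 s, if anything falls off the work surface, if the arm or the gripper's body presses on something with over 40 N, if the wrist force passes 120 N, or if a joint passes its speed limit or range.

## Working session

There is one attempt and no reset: what is moved stays moved. The work goes in short steps, Python scripts to look and compute and a tool call to move; the robot and the scene stay as the last step left them, time stands still between calls to the robot, and variables do not carry over. Pictures are saved under pics/ and viewed, at most 10 in all, crops included, and the job is handed in when it is done.

Besides the shell and the picture viewer there is one more tool, called after "Call:" by a JSON object that holds its "name" and its "arguments". step_arm: Moves the arm, as the interface text tells. Its arguments: {"type":"object","properties":{"plan":{"type":"array","items":{"type":"number"}},"hand":{"type":"number"},"newtons":{"type":"number"}},"required":["plan"]}

```bash
mkdir -p pics; cat > h.py <<'E'
import numpy as np, cv2
from scipy.spatial.transform import Rotation as R
from workcell import sensors, viewer, env
def ray(p,uv):
    d=np.array([(uv[0]-p['cx'])/p['fx'],(uv[1]-p['cy'])/p['fy'],1.])
    return np.array(p['position'],float),att(p)@d
def att(p):
    a=np.array(p['attitude'],float)
    if a.shape==(3,3): return a
    if a.size==4: return R.from_quat(a).as_matrix()
    return R.from_euler('xyz',a,degrees=True).as_matrix()
def atz(p,uv,z):
    o,d=ray(p,uv); return o+d*(z-o[2])/d[2]
def proj(p,X):
    c=att(p).T@(np.array(X,float)-np.array(p['position'])); return [p['cx']+p['fx']*c[0]/c[2],p['cy']+p['fy']*c[1]/c[2]]
def tri(p,u,q,v):
    a,d=ray(p,u);b,e=ray(q,v);d=d/np.linalg.norm(d);e=e/np.linalg.norm(e)
    s=np.linalg.lstsq(np.c_[d,-e],b-a,rcond=None)[0]
    x,y=a+s[0]*d,b+s[1]*e; return (x+y)/2,np.linalg.norm(x-y)
def save(p,n): cv2.imwrite('pics/'+n,p['img'][:,:,::-1])
E
cat > a.py <<'E'
from h import *
s=viewer.grab_frame('scene');t=viewer.grab_frame('top')
cv2.imwrite('pics/s0.png',s['img'][:,:,::-1]);cv2.imwrite('pics/t0.png',t['img'][:,:,::-1])
print(s['attitude'],s['position'],t['attitude'],t['position'],s['fx'])
for n in ['tilt_rig','lift_point','isolator','isolator_grip','jack','saddle_top','pump_grip','oil_bottle','parts_tray']:
    a=viewer.pinpoint(n,s);b=viewer.pinpoint(n,t)
    f=lambda l:[(np.round(d['location'],1).tolist(),round(d['score'],2)) for d in l[:2]]
    print(n,f(a),f(b), end=' ')
    if a and b: x,e=tri(s,a[0]['location'],t,b[0]['location']);print(x.round(1),round(e,1))
    else: print()
print(sensors.state(),env.finger_overhang)
E
python3 a.py
```

```text
[-119.74770747    1.47408976 -153.58454374] [-140.62549298  999.38489035  740.93889939] [-175.97898784    0.4714497   -91.51797617] [ 295.92194666    3.23406094 1453.05681122] 480.5994688627674
tilt_rig [([189.7, 299.9], 0.58)] [([191.7, 184.5], 0.61), ([397.3, 237.4], 0.4)] [484.9 312.6  -8.1] 12.6
lift_point [] [] 
isolator [([319.1, 175.9], 0.89)] [([416.8, 195.4], 0.73)] [ 437.3 -395.3   16.9] 9.2
isolator_grip [([320.2, 157.5], 0.55)] [([425.3, 190.4], 0.57), ([395.5, 239.9], 0.34)] [ 442.  -405.1   81.2] 1.6
jack [([278.0, 209.6], 0.62)] [([310.6, 182.9], 0.69), ([335.2, 184.9], 0.6)] [458.8 -72.1  47.4] 41.6
saddle_top [([263.2, 212.4], 0.55)] [([308.4, 182.5], 0.53)] [479.  -57.7  39.2] 3.0
pump_grip [] [] 
oil_bottle [([353.1, 197.5], 0.88), ([318.6, 158.5], 0.38)] [([393.7, 240.0], 0.62)] [ 293.7 -323.6   -2.1] 3.2
parts_tray [([259.0, 322.3], 0.89)] [([185.9, 247.9], 0.66)] [283.  329.7  13.1] 10.7
{'time_s': 1.0, 'qpos': array([-7.37400678e+01,  1.83115173e+01,  8.96391967e+01,  8.60901905e-04,
        7.20465686e+01, -1.14854784e+00]), 'qvel': array([ 0.04844448, -0.03492138,  0.00899978,  0.03748087,  0.03410208,
        0.07470085]), 'effort': array([ 7.51627385e-05, -4.12362456e+01, -2.32236940e+01,  7.29539827e-02,
        3.78018594e-02,  1.30908506e-05]), 'ee_pos': array([ 172.00920937, -548.66777604,  227.97843022]), 'ee_rot': array([ 1.79997267e+02, -7.64359702e-04,  1.74082147e+01]), 'force': array([-0.25176253, -0.07001487,  0.97026419]), 'torque': array([ 0.00747307, -0.00216323, -0.05701256]), 'gripper_force': 0.0, 'gripper_width': 91.71113174974116} 14.0
```

View pics/s0.png

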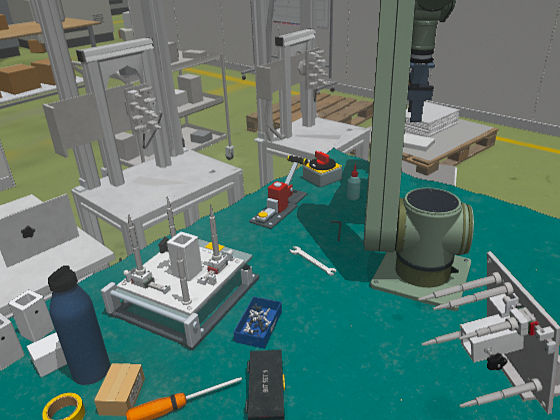

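View pics/t0.png

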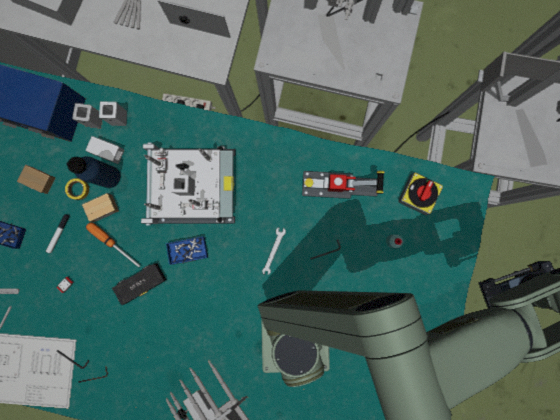

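```bash
python3 - <<'E'
import cv2
t=cv2.imread('pics/t0.png');s=cv2.imread('pics/s0.png')
a=cv2.resize(t[135:235,135:245],None,fx=5,fy=5,interpolation=cv2.INTER_CUBIC)[:, :390]
b=cv2.resize(t[155:220,295:450],None,fx=5,fy=5,interpolation=cv2.INTER_CUBIC)
cv2.imwrite('pics/c1.png',cv2.resize(t[135:235,135:245],None,fx=5.4,fy=5.4,interpolation=cv2.INTER_CUBIC))
cv2.imwrite('pics/c2.png',b)
E
```

```text
(no output)
```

View pics/c1.png

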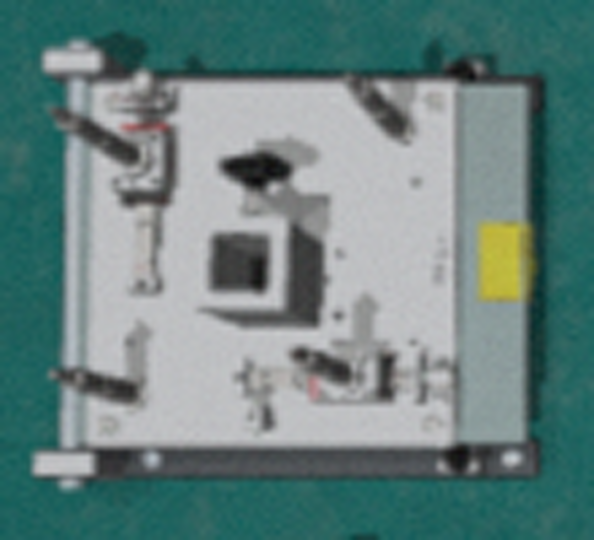

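View pics/c2.png

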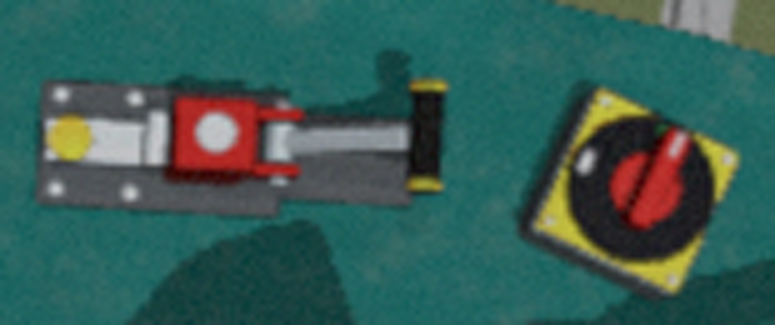

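```bash
cat > m.py <<'E'
from h import *
t=viewer.grab_frame('top')
c2=lambda x,y:(295+(x+.5)/5-.5,155+(y+.5)/5-.5)
c1=lambda x,y:(135+(x+.5)/5.4-.5,135+(y+.5)/5.4-.5)
for n,f,x,y,z in [('saddle',c2,70,138,32.5),('cap',c2,217,132,92),('pgrip',c2,427,137,124),('baseFL',c2,42,82,8),('baseFR',c2,38,200,8),('baseRR',c2,280,214,8),
 ('box',c2,592,90,50),('box',c2,740,152,50),('box',c2,676,295,50),('box',c2,532,227,50),('dial',c2,641,188,62),('ptr',c2,682,136,96),
 ('plFR(+x)',c1,527,80,68),('plF(-x)',c1,527,447,68),('mark top',c1,527,223,68),('mark bot',c1,527,300,68),('markinner',c1,479,261,68),('railend+x',c1,541,78,12),('railend-x',c1,538,475,12),('railrear-x',c1,40,478,12),('railfront-x',c1,538,449,12)]:
    print(n,atz(t,f(x,y),z).round(1))
E
python3 m.py
```

```text
saddle [482.1 -58.   32.5]
cap [ 475.5 -143.3   92. ]
pgrip [ 465.  -262.1  124. ]
baseFL [521.7 -42.3   8. ]
baseFR [446.3 -37.6   8. ]
baseRR [ 433.3 -190.4    8. ]
box [ 500.7 -379.5   50. ]
box [ 459.8 -468.5   50. ]
box [ 372.9 -425.    50. ]
box [ 417.  -338.9   50. ]
dial [ 438.  -403.3   62. ]
ptr [ 465.  -419.1   96. ]
plFR(+x) [585.  174.4  68. ]
plF(-x) [376.6 178.2  68. ]
mark top [503.3 175.9  68. ]
mark bot [459.5 176.7  68. ]
markinner [482.4 203.4  68. ]
railend+x [597.6 173.   12. ]
railend-x [363.3 179.1  12. ]
railrear-x [369.4 470.3  12. ]
railfront-x [378.5 178.8  12. ]
```

Call:
{"name": "step_arm", "arguments": {"plan": [2.98,-0.59,0.78,0,0,0,2.98,-0.59,0.78,0,0,0,2.98,-0.59,0.78,0,0,0,2.98,-0.59,0.78,0,0,0,2.98,-0.59,0.78,0,0,0], "hand": 6}}

```text
time_s: 1.47
ee_pos: [306.4, -475.2, 188.7]
ee_rot: [180.0, -0.0, 17.4]
force: [0.3, -0.6, -0.5]
gripper_width: 61.8
gripper_force: 0.0
```

Call:
{"name": "step_arm", "arguments": {"plan": [2.98,-0.59,0.78,0,0,0,2.98,-0.59,0.78,0,0,0,2.98,-0.59,0.78,0,0,0,2.98,-0.59,0.78,0,0,0,2.98,-0.59,0.78,0,0,0]}}

```text
time_s: 1.88
ee_pos: [440.0, -402.4, 149.7]
ee_rot: [180.0, -0.0, 17.4]
force: [-0.1, 0.4, -0.0]
gripper_width: 59.8
gripper_force: 0.0
```

Call:
{"name": "step_arm", "arguments": {"plan": [0,0,0,0,0,0.108,0,0,0,0,0,0.108,0,0,0,0,0,0.108,0,0,0,0,0,0.108,0,0,0,0,0,0.108]}}

```text
time_s: 2.3
ee_pos: [438.9, -403.1, 149.9]
ee_rot: [180.0, 0.0, -13.8]
force: [-0.4, 0.3, -0.1]
gripper_width: 59.9
gripper_force: 0.0
```

Call:
{"name": "step_arm", "arguments": {"plan": [0,0,0,0,0,0.108,0,0,0,0,0,0.108,0,0,0,0,0,0,0,0,0,0,0,0]}}

```text
time_s: 2.63
ee_pos: [438.7, -403.3, 150.0]
ee_rot: [180.0, -0.0, -25.8]
force: [0.4, -0.7, 0.3]
gripper_width: 60.3
gripper_force: 0.0
```

```bash
cat > l.py <<'E'
from h import *
import sys
s=viewer.grab_frame('scene');t=viewer.grab_frame('top')
save(s,'s_%s.png'%sys.argv[1]);save(t,'t_%s.png'%sys.argv[1])
for n in sys.argv[2:]:
    for c,p in(('s',s),('t',t)):
        print(n,c,[(np.round(d['location'],1).tolist(),round(d['score'],2)) for d in viewer.pinpoint(n,p)[:2]])
st=sensors.state();print(st['time_s'],st['ee_pos'].round(1),st['ee_rot'].round(2),st['force'].round(1),st['gripper_width'])
E
python3 l.py 1 isolator_grip isolator
```

```text
isolator_grip s [([278.1, 206.6], 0.5), ([317.6, 155.0], 0.47)]
isolator_grip t [([424.2, 193.1], 0.49)]
isolator s [([321.3, 181.4], 0.75), ([356.5, 195.4], 0.41)]
isolator t [([417.7, 194.7], 0.57)]
2.9333 [ 438.7 -403.2  150. ] [180.    -0.   -25.86] [ 1.1  0.1 -0.3] 59.88279139688584
```

Call:
{"name": "step_arm", "arguments": {"plan": [0,0,1.7,0,0,0,0,0,1.7,0,0,0,0,0,1.7,0,0,0,0,0,1.7,0,0,0,0,0,0,0,0,0]}}

```text
time_s: 3.35
ee_pos: [437.0, -401.6, 78.7]
ee_rot: [-179.9, 0.4, -25.9]
force: [-1.3, -0.1, 0.5]
gripper_width: 60.3
gripper_force: 0.0
```

Call:
{"name": "step_arm", "arguments": {"plan": [0,0,0,0,0,0,0,0,0,0,0,0,0,0,0,0,0,0,0,0,0,0,0,0,0,0,0,0,0,0], "hand": 0, "newtons": 25}}

```text
time_s: 3.77
ee_pos: [439.9, -403.5, 84.8]
ee_rot: [-180.0, -0.2, -25.9]
force: [-0.4, -0.1, 3.0]
gripper_width: 30.1
gripper_force: 0.5
```

Call:
{"name": "step_arm", "arguments": {"plan": [0,0,0,0,0,0,0,0,0,0,0,0,0,0,0,0,0,0,0,0,0,0,0,0,0,0,0,0,0,0]}}

```text
time_s: 4.18
ee_pos: [439.9, -404.8, 84.8]
ee_rot: [179.9, -0.3, -25.9]
force: [-0.8, -1.3, 7.5]
gripper_width: 14.9
gripper_force: 28.9
```

Call:
{"name": "step_arm", "arguments": {"plan": [0,0,0,0,0,-0.1,0,0,0,0,0,-0.1,0,0,0,0,0,-0.1,0,0,0,0,0,-0.1,0,0,0,0,0,-0.1]}}

```text
time_s: 4.6
ee_pos: [440.3, -402.5, 84.8]
ee_rot: [-180.0, -0.2, 2.9]
force: [1.6, 6.4, 11.6]
gripper_width: 14.9
gripper_force: 28.9
```

Call:
{"name": "step_arm", "arguments": {"plan": [0,0,0,0,0,-0.1,0,0,0,0,0,-0.1,0,0,0,0,0,-0.1,0,0,0,0,0,-0.1,0,0,0,0,0,-0.1]}}

```text
time_s: 5.02
ee_pos: [439.6, -400.2, 84.8]
ee_rot: [-179.8, -0.3, 31.6]
force: [0.0, 11.3, 15.5]
gripper_width: 14.4
gripper_force: 29.0
```

Call:
{"name": "step_arm", "arguments": {"plan": [0,0,0,0,0,-0.12,0,0,0,0,0,-0.12,0,0,0,0,0,-0.12,0,0,0,0,0,-0.12,0,0,0,0,0,-0.1]}}

```text
time_s: 5.43
ee_pos: [437.6, -398.4, 84.7]
ee_rot: [-179.7, -0.4, 64.8]
force: [-4.7, 13.9, 19.3]
gripper_width: 15.1
gripper_force: 32.0
```

Call:
{"name": "step_arm", "arguments": {"plan": [0,0,0,0,0,0,0,0,0,0,0,0,0,0,0,0,0,0]}}

```text
time_s: 5.68
ee_pos: [437.6, -398.4, 84.7]
ee_rot: [-179.7, -0.4, 64.4]
force: [-4.7, 14.0, 18.0]
gripper_width: 15.2
gripper_force: 27.5
```

Open, rise and look.

Call:
{"name": "step_arm", "arguments": {"plan": [0,0,0,0,0,0,0,0,0,0,0,0,0,0,0,0,0,0,0,0,0,0,0,0,0,0,0,0,0,0], "hand": 7}}

```text
time_s: 6.1
ee_pos: [441.8, -405.1, 84.9]
ee_rot: [179.5, 0.1, 64.6]
force: [3.9, -1.9, 5.3]
gripper_width: 45.7
gripper_force: 2.6
```

Call:
{"name": "step_arm", "arguments": {"plan": [0,0,-2.5,0,0,0,0,0,-2.5,0,0,0,0,0,-2.5,0,0,0,0,0,-2.5,0,0,0,0,0,-2.5,0,0,0], "hand": 9}}

```text
time_s: 6.52
ee_pos: [438.8, -403.1, 209.0]
ee_rot: [179.9, 0.0, 64.6]
force: [0.4, 0.3, -0.0]
gripper_width: 78.8
gripper_force: 0.0
```

Call:
{"name": "step_arm", "arguments": {"plan": [3.13,-0.98,0,0,0,0,3.13,-0.98,0,0,0,0,3.13,-0.98,0,0,0,0,3.13,-0.98,0,0,0,0,3.13,-0.98,0,0,0,0]}}

```text
time_s: 6.93
ee_pos: [461.6, -239.3, 207.8]
ee_rot: [179.9, -0.0, 64.6]
force: [0.8, -0.1, 0.1]
gripper_width: 89.9
gripper_force: 0.0
```

Call:
{"name": "step_arm", "arguments": {"plan": [3.13,-0.98,0,0,0,0,3.13,-0.98,0,0,0,0,3.13,-0.98,0,0,0,0,0,0,0,0,0,-0.12,0,0,0,0,0,-0.12]}}

```text
time_s: 7.35
ee_pos: [475.5, -141.4, 207.9]
ee_rot: [179.9, -0.0, 78.9]
force: [-0.5, -0.2, 0.8]
gripper_width: 90.1
gripper_force: 0.0
```

Call:
{"name": "step_arm", "arguments": {"plan": [0,0,0,0,0,-0.12,0,0,0,0,0,0,0,0,0,0,0,0]}}

```text
time_s: 7.6
ee_pos: [475.3, -143.3, 207.5]
ee_rot: [179.9, 0.0, 85.1]
force: [-0.1, -0.2, 0.1]
gripper_width: 90.1
gripper_force: 0.0
```

```bash
python3 l.py 2 isolator_grip; python3 - <<'E'
import cv2,numpy as np
t=cv2.imread('pics/t_2.png')[145:225,290:450];s=cv2.imread('pics/s_2.png')[120:240,230:390]
r=lambda a:cv2.resize(a,(640,int(a.shape[0]*4)),interpolation=cv2.INTER_CUBIC)
cv2.imwrite('pics/c3.png',cv2.resize(np.vstack([r(t),r(s)]),None,fx=.75,fy=.75))
E
```

```text
isolator_grip s [([321.4, 156.4], 0.54)]
isolator_grip t [([424.6, 194.8], 0.49)]
7.8 [ 475.2 -143.6  207.1] [179.98   0.    85.14] [-0.5  0.3 -0.6] 90.01455340375196
```

View pics/c3.png

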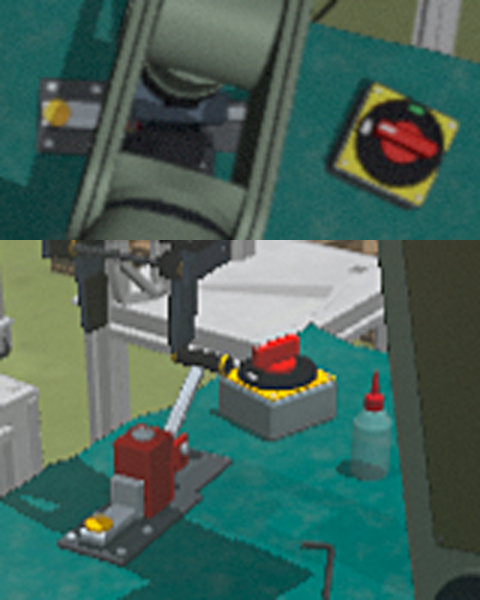

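Call:
{"name": "step_arm", "arguments": {"plan": [0,0,3.5,0,0,0,0,0,3.5,0,0,0,0,0,3.5,0,0,0,0,0,3,0,0,0,0,0,1.7,0,0,0]}}

```text
time_s: 8.22
ee_pos: [473.2, -142.9, 51.9]
ee_rot: [-179.7, -0.1, 85.2]
force: [-0.8, 0.2, -0.4]
gripper_width: 90.1
gripper_force: 0.0
```

Call:
{"name": "step_arm", "arguments": {"plan": [0,0,0,0,0,0,0,0,0,0,0,0,0,0,0,0,0,0,0,0,0,0,0,0,0,0,0,0,0,0], "hand": 3, "newtons": 45}}

```text
time_s: 8.63
ee_pos: [476.3, -143.8, 56.4]
ee_rot: [179.8, 0.0, 85.2]
force: [0.2, 0.3, -0.0]
gripper_width: 59.7
gripper_force: 0.0
```

Call:
{"name": "step_arm", "arguments": {"plan": [0,0,0,0,0,0,0,0,0,0,0,0,0,0,0,0,0,0,0,0,0,0,0,0]}}

```text
time_s: 8.97
ee_pos: [473.2, -143.2, 55.4]
ee_rot: [-179.8, 0.0, 85.3]
force: [-6.1, -0.1, 5.4]
gripper_width: 43.8
gripper_force: 45.0
```

Call:
{"name": "step_arm", "arguments": {"plan": [0,0,-0.3,0,0,0,0,0,-0.3,0,0,0,0,0,-0.3,0,0,0,0,0,-0.1,0,0,0,0,0,0,0,0,0]}}

```text
time_s: 9.38
ee_pos: [475.4, -143.4, 65.0]
ee_rot: [180.0, 0.0, 85.2]
force: [-0.2, -0.5, -7.8]
gripper_width: 43.6
gripper_force: 45.0
```

```bash
python3 l.py 3 saddle_top jack;python3 -c "
from h import *
s=sensors.state();print(s['torque'])"
```

```text
saddle_top s [([260.9, 212.8], 0.6), ([188.8, 299.9], 0.58)]
saddle_top t [([311.2, 183.7], 0.61)]
jack s [([275.8, 206.0], 0.68)]
jack t [([311.1, 181.4], 0.27)]
9.6833 [ 475.1 -143.4   64.7] [-179.98   -0.     85.24] [ 0.2  0.1 -8.5] 43.7487490871885
[-0.0011186  -0.06242093  0.01657896]
```

Call:
{"name": "step_arm", "arguments": {"plan": [0,0,0,0,0,-0.032,0,0,0,0,0,-0.032,1.5,0.01,0,0,0,0,2.5,0.01,0,0,0,0,2.5,0.01,0,0,0,0]}}

```text
time_s: 10.1
ee_pos: [476.8, -78.2, 64.9]
ee_rot: [180.0, 0.0, 88.8]
force: [-0.0, -0.6, -8.3]
gripper_width: 44.1
gripper_force: 45.0
```

Call:
{"name": "step_arm", "arguments": {"plan": [2.5,0.02,0,0,0,0,2.5,0.02,0,0,0,0,2.5,0.02,0,0,0,0,2.5,0.02,0,0,0,0,2.5,0.02,0,0,0,0]}}

```text
time_s: 10.52
ee_pos: [480.0, 47.7, 64.9]
ee_rot: [180.0, 0.0, 88.9]
force: [1.0, -0.0, -8.3]
gripper_width: 43.6
gripper_force: 45.0
```

Call:
{"name": "step_arm", "arguments": {"plan": [1.35,0,0,0,0,0,0,0,0,0,0,0,0,0,0,0,0,0]}}

```text
time_s: 10.77
ee_pos: [480.3, 60.5, 64.9]
ee_rot: [-180.0, 0.0, 89.0]
force: [-0.5, 0.4, -7.6]
gripper_width: 43.7
gripper_force: 45.0
```

```bash
python3 l.py 4 saddle_top jack; python3 - <<'E'
import cv2,numpy as np
t=cv2.imread('pics/t_4.png')[130:235,140:320];s=cv2.imread('pics/s_4.png')[190:340,90:330]
r=lambda a:cv2.resize(a,(780,int(a.shape[0]*780/a.shape[1])),interpolation=cv2.INTER_CUBIC)
cv2.imwrite('pics/c4.png',r(t));cv2.imwrite('pics/c5.png',r(s))
E
```

```text
saddle_top s [([224.6, 246.7], 0.38)]
saddle_top t []
jack s [([241.0, 237.3], 0.81)]
jack t [([271.6, 182.0], 0.67)]
11.0667 [480.3  59.3  64.9] [-1.7999e+02  1.0000e-02  8.8840e+01] [-1.2  0.6 -8. ] 43.91838554296985
```

View pics/c4.png

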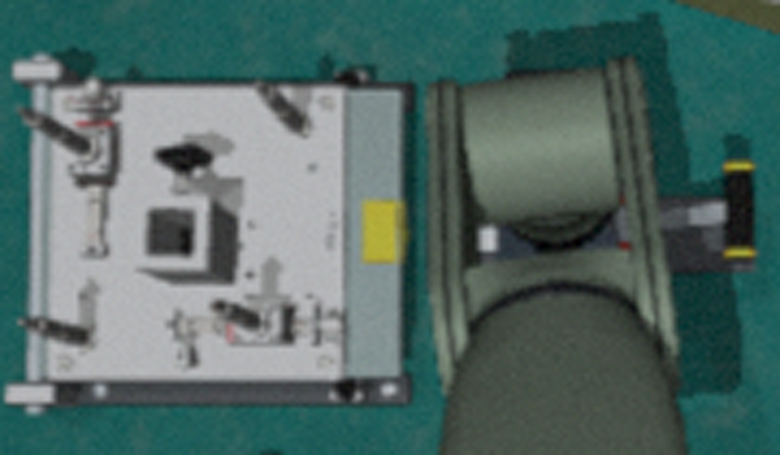

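```bash
python3 - <<'E'
from h import *
s=viewer.grab_frame('scene');t=viewer.grab_frame('top')
f=lambda x,y:(140+(x+.5)/4.333-.5,130+(y+.5)/4.333-.5)
print('pgrip',atz(t,f(739,209.5),133.7),'ring dir',atz(t,f(739,166),133.7)-atz(t,f(739,253),133.7))
print('saddle scene',atz(s,(224.6,246.7),42),'pred px',proj(s,(482,144.5,42)),)
for P in [(503.3,175.9,68),(459.5,176.7,68),(585,174.4,68),(376.6,178.2,68)]: print(np.round(proj(s,P),1), (np.array(proj(s,P))-[90,190])*3.25)
E
```

```text
pgrip [481.08815187 -58.52163372 133.7       ] ring dir [58.63843542 -1.76345431  0.        ]
saddle scene [481.09784058 144.63814947  42.        ] pred px [np.float64(224.33658185367753), np.float64(246.5932510878284)]
[209.7 242.5] [388.99911888 170.61551372]
[224.  246.6] [435.59125224 183.99514448]
[184.1 235.1] [305.66372271 146.6780734 ]
[252.4 254.7] [527.70643299 210.43481935]
```

View pics/c5.png

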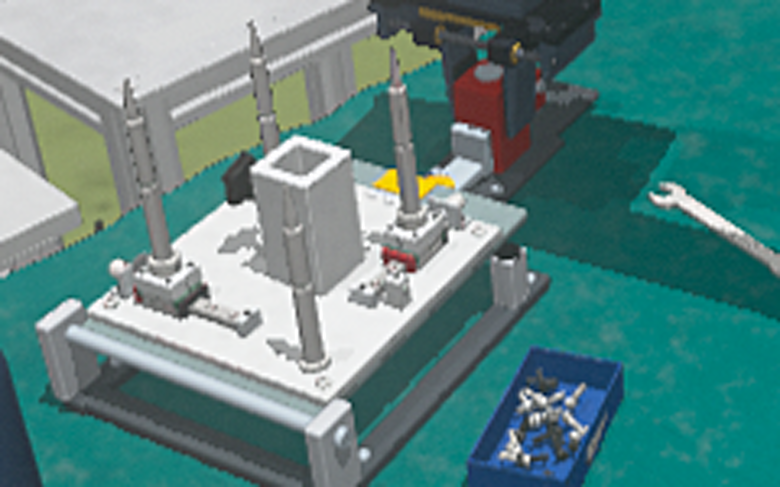

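Call:
{"name": "step_arm", "arguments": {"plan": [0,0,0.3,0,0,0,1.4,-0.02,0,0,0,0,1.6,-0.02,0,0,0,0,1.6,-0.02,0,0,0,0,0.97,0,0,0,0,0]}}

```text
time_s: 11.58
ee_pos: [481.0, 116.8, 61.7]
ee_rot: [180.0, -0.0, 88.9]
force: [1.5, -0.5, -8.4]
gripper_width: 43.9
gripper_force: 45.0
```

Call:
{"name": "step_arm", "arguments": {"plan": [0,0,0,0,0,0,0,0,0,0,0,0,0,0,0.3,0,0,0,0,0,0.3,0,0,0,0,0,0,0,0,0]}}

```text
time_s: 12.0
ee_pos: [480.7, 115.1, 55.5]
ee_rot: [-180.0, 0.0, 88.9]
force: [0.3, -0.0, -7.7]
gripper_width: 43.9
gripper_force: 45.0
```

Call:
{"name": "step_arm", "arguments": {"plan": [0,0,0.1,0,0,0,0,0,0.05,0,0,0,0,0,0,0,0,0,0,0,0,0,0,0]}}

```text
time_s: 12.33
ee_pos: [480.8, 115.2, 55.3]
ee_rot: [180.0, 0.0, 88.9]
force: [-3.1, -3.7, 5.6]
gripper_width: 44.1
gripper_force: 45.0
```

```bash
python3 l.py 5 saddle_top jack lift_point
```

```text
saddle_top s []
saddle_top t [([420.2, 194.4], 0.19)]
jack s [([231.4, 253.0], 0.66)]
jack t []
lift_point s []
lift_point t []
12.7333 [480.8 115.2  55.3] [1.800e+02 4.000e-02 8.889e+01] [-1.7 -4.   5.1] 44.03879239899017
```

Call:
{"name": "step_arm", "arguments": {"plan": [0,0,0,0,0,0,0,0,0,0,0,0,0,0,0,0,0,0,0,0,0,0,0,0,0,0,0,0,0,0], "hand": 9}}

```text
time_s: 13.15
ee_pos: [481.2, 115.9, 54.5]
ee_rot: [180.0, -0.0, 88.9]
force: [0.1, -0.0, 0.3]
gripper_width: 74.7
gripper_force: 0.0
```

Call:
{"name": "step_arm", "arguments": {"plan": [0,0,-1,0,0,0,0,0,-3,0,0,0,0,0,-3.5,0,0,0,0,0,-3.5,0,0,0,0,0,-3.5,0,0,0]}}

```text
time_s: 13.57
ee_pos: [480.5, 115.7, 201.7]
ee_rot: [180.0, -0.0, 88.9]
force: [0.7, 0.8, -0.5]
gripper_width: 90.5
gripper_force: 0.0
```

Call:
{"name": "step_arm", "arguments": {"plan": [-2.4,0,0,0,0,0,-2.4,0,0,0,0,0,-2.4,0,0,0,0,0,-2.4,0,0,0,0,0,-2.4,0,0,0,0,0], "hand": 0, "newtons": 20}}

```text
time_s: 13.98
ee_pos: [478.4, -5.2, 200.4]
ee_rot: [179.9, 0.0, 88.9]
force: [-0.5, -0.0, 0.0]
gripper_width: 59.6
gripper_force: 0.0
```

Call:
{"name": "step_arm", "arguments": {"plan": [0,0,0,0,0,0,0,0,0,0,0,0,0,0,0,0,0,0,0,0,0,0,0,0,0,0,0,0,0,0]}}

```text
time_s: 14.4
ee_pos: [478.6, -3.3, 199.6]
ee_rot: [180.0, -0.0, 89.0]
force: [-0.2, -0.4, 0.5]
gripper_width: 26.1
gripper_force: 0.0
```

```bash
python3 l.py 6 saddle_top jack lift_point pump_grip; python3 - <<'E'
import cv2,numpy as np
t=cv2.imread('pics/t_6.png')[145:220,180:310];s=cv2.imread('pics/s_6.png')[190:310,150:350]
r=lambda a:cv2.resize(a,(560,int(a.shape[0]*560/a.shape[1])),interpolation=cv2.INTER_CUBIC)
x=np.vstack([r(t),r(s)])[:600];print(x.shape);cv2.imwrite('pics/c6.png',x)
E
```

```text
saddle_top s []
saddle_top t []
jack s [([234.5, 251.9], 0.76)]
jack t [([255.3, 185.2], 0.79)]
lift_point s []
lift_point t []
pump_grip s [([254.6, 191.6], 0.74)]
pump_grip t []
14.9 [478.6  -4.2 199.4] [-180.      0.     88.91] [-0.5 -0.4 -0.6] 0.49172904007250207
(600, 560, 3)
```

View pics/c6.png

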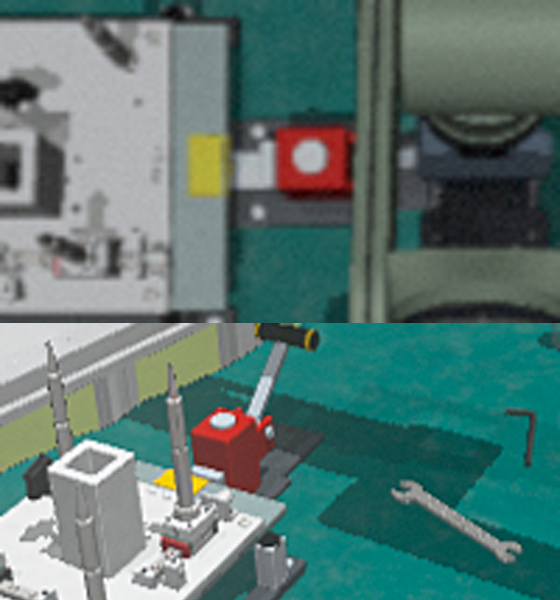

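```bash
python3 - <<'E'
from h import *
s=viewer.grab_frame('scene');t=viewer.grab_frame('top')
k=560/130;f=lambda x,y:(180+(x+.5)/k-.5,145+(y+.5)/k-.5)
print(atz(t,f(310,156),92),atz(s,(254.6,191.6),124))
print('mark edge',atz(t,f(231,136),68),atz(t,f(231,194),68))
E
```

```text
[483.15186901 115.03770004  92.        ] [480.93019463 -22.97793824 124.        ]
mark edge [502.25362712 172.6523722   68.        ] [460.96578977 173.4073559   68.        ]
```

```bash
python3 - <<'E'
from h import *
s=viewer.grab_frame('scene');t=viewer.grab_frame('top')
for P in [(478,-3,124),(511,-3,124),(445,-3,124),(480.5,115,92),(478.6,-4,185)]: print(np.round(proj(s,P),1))
cv2.imwrite('pics/c7.png',cv2.resize(s['img'][130:270,180:340,::-1],None,fx=4,fy=4,interpolation=cv2.INTER_CUBIC))
print([(d['location'],d['score']) for d in viewer.pinpoint('pump_grip',s)])
E
```

```text
[251.9 194.9]
[241.7 192.6]
[262.4 197.1]
[229.3 225. ]
[250.6 174.7]
[([256.1, 195.8], 0.56)]
```

View pics/c7.png

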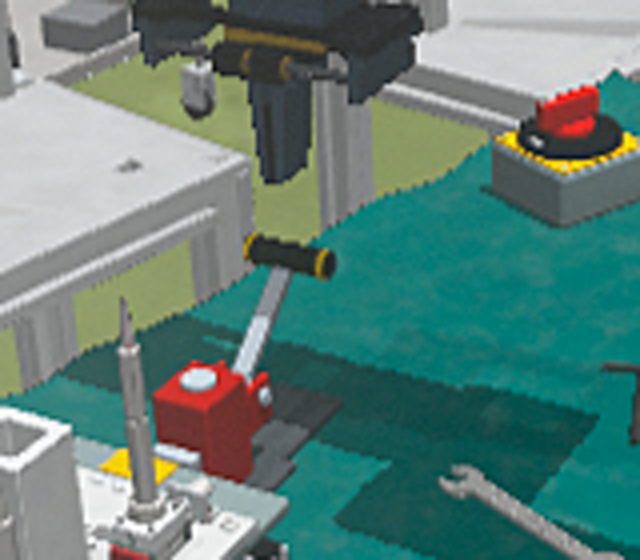

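Call:
{"name": "step_arm", "arguments": {"plan": [0,0,1.6,0,0,0,0,0,1.6,0,0,0,0,0,1.3,0,0,0,0,0,0,0,0,0,0,0,0.3,0,0,0]}}

```text
time_s: 15.57
ee_pos: [478.7, -4.3, 151.5]
ee_rot: [-180.0, 0.0, 88.9]
force: [0.0, -0.4, 0.2]
gripper_width: 0.5
gripper_force: 0.0
```

Call:
{"name": "step_arm", "arguments": {"plan": [-0.3,0,0.5,0,0,0,-0.3,0,0.4,0,0,0,-0.26,0,0.42,0,0,0,-0.26,0,0.43,0,0,0,0,0,0,0,0,0]}}

```text
time_s: 15.98
ee_pos: [479.2, -17.3, 134.5]
ee_rot: [179.9, 0.2, 88.9]
force: [-0.2, -4.1, 5.8]
gripper_width: 0.6
gripper_force: 2.8
```

Call:
{"name": "step_arm", "arguments": {"plan": [-0.22,0,0.45,0,0,0,-0.21,0,0.45,0,0,0,-0.17,0,0.47,0,0,0,-0.17,0,0.47,0,0,0,0,0,0,0,0,0]}}

```text
time_s: 16.4
ee_pos: [479.5, -24.9, 116.8]
ee_rot: [179.8, 0.1, 88.9]
force: [-1.7, -4.0, 12.6]
gripper_width: 0.6
gripper_force: 6.3
```

Call:
{"name": "step_arm", "arguments": {"plan": [-0.12,0,0.48,0,0,0,-0.12,0,0.48,0,0,0,-0.07,0,0.5,0,0,0,-0.07,0,0.5,0,0,0,0,0,0,0,0,0]}}

```text
time_s: 16.82
ee_pos: [479.7, -30.1, 97.6]
ee_rot: [179.8, 0.3, 89.0]
force: [-1.9, -10.1, 13.5]
gripper_width: 0.7
gripper_force: 6.5
```

Call:
{"name": "step_arm", "arguments": {"plan": [-0.02,0,0.5,0,0,0,-0.02,0,0.5,0,0,0,0,0,0.3,0,0,0,0,0,0,0,0,0,0,0,0,0,0,0]}}

```text
time_s: 17.23
ee_pos: [480.2, -30.1, 84.9]
ee_rot: [179.7, 0.3, 89.0]
force: [-0.2, -9.2, 11.3]
gripper_width: 0.4
gripper_force: 5.8
```

Call:
{"name": "step_arm", "arguments": {"plan": [-0.15,0,0.2,0,0,0,-0.1,0,0.2,0,0,0,0,0,0.2,0,0,0,0,0,0,0,0,0,0,0,0,0,0,0]}}

```text
time_s: 17.65
ee_pos: [480.4, -30.6, 82.1]
ee_rot: [179.6, 0.1, 88.9]
force: [-8.3, -1.4, 37.3]
gripper_width: 0.3
gripper_force: 18.5
```

```bash
python3 l.py 8 jack pump_grip; python3 - <<'E'
import cv2,numpy as np
t=cv2.imread('pics/t_8.png')[145:220,180:310];s=cv2.imread('pics/s_8.png')[190:310,150:350]
r=lambda a:cv2.resize(a,(560,int(a.shape[0]*560/a.shape[1])),interpolation=cv2.INTER_CUBIC)
cv2.imwrite('pics/c8.png',np.vstack([r(t)[:300],r(s)])[:600])
E
```

```text
jack s [([233.0, 250.1], 0.69)]
jack t [([254.4, 184.8], 0.59)]
pump_grip s [([259.7, 211.3], 0.61)]
pump_grip t []
17.95 [480.4 -30.7  82.1] [1.796e+02 6.000e-02 8.891e+01] [-8.4 -1.3 36.9] 0.0851941415142397
```

View pics/c8.png

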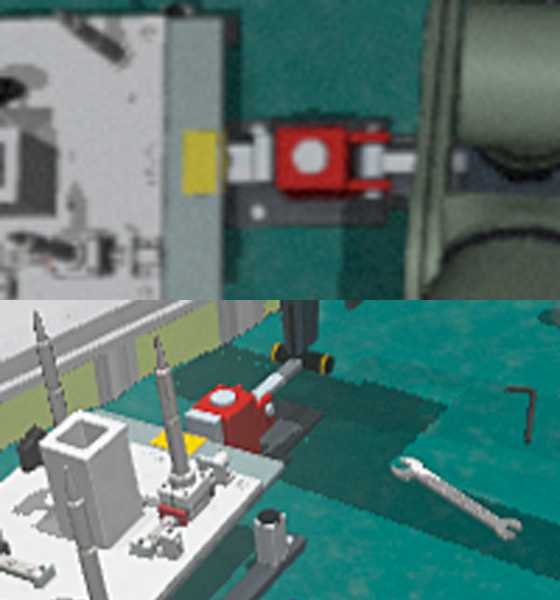

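Call:
{"name": "step_arm", "arguments": {"plan": [0,0,-0.2,0,0,0,0,0,0,0,0,0,0,0,0,0,0,0,0,0,0,0,0,0]}}

```text
time_s: 18.28
ee_pos: [480.2, -30.6, 82.9]
ee_rot: [179.6, 0.1, 88.9]
force: [-5.8, -1.4, 26.2]
gripper_width: 0.6
gripper_force: 13.2
```

```bash
python3 -c "
from h import *
print(sensors.state()['ee_pos'],sensors.state()['force']);print(env.job_done())"
```

```text
[480.24702581 -30.59449861  82.85591012] [-5.83757847 -1.35756678 26.2075736 ]
the job is handed in; nothing more can be done
None
```

I turned the isolator off first, then set the jack flat under the lift pad, pushed its handle down to the stop so the plate rose, and handed in at about 18 s with the arm still holding it down at about 26 N. From the camera measurements the saddle is within about 3 mm of the pad's centre; no verdict on the job came back.

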